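# Shut off one heating circuit at the manifold

## Task

The heating circuit under the hood with the yellow grip has to be shut off at the manifold. Lift that hood off, stand it upright in the metal tray, and then close the circuit by turning the black inner knob clockwise until you feel it seat, just snug and not forced, because too much turn crushes the rubber seal. Leave the red memory ring around the knob at its setting, disturb nothing else on the worktop, and let go.

Things in the scene. Friction and masses are not known exactly. Their poses are not given: they have to be found in the camera images.
- manifold: Underfloor-heating manifold, fixed. Origin on the worktop below its middle. Steel supply bar (38 mm thick, 340 mm long) along y at x = -55 mm, top 94 mm up, with three valves at y = -90, 0 and 90 mm; any of them may be the one to shut. Return bar at x = +65 mm, blue caps 107 mm high. Valve handles at y = -200 mm (112 mm high), air vents at y = +192 mm (130 mm high).
- knob_grip (a point): Black inner knob of the circuit to shut, under the yellow-gripped hood: an upright wing 30 mm long (this point's x axis), 13 mm thick (its y), 28 mm high. The point lies on its vertical turning axis, 11 mm below the wing's top, 156 mm above the worktop, 22 mm above the flat top of the red ring. With the hood off, nothing within 50 mm is higher than the ring but the two other hoods beyond.
- knob (a joint): Turn of that inner knob (rad), growing clockwise seen from above (closing). Turns with a steady friction of 0.08 N m, stays where left; starts between 0.05 and 0.25. It meets its rubber seal somewhere between 0.45 and 1.45, differently each time, not to be seen. At 0 the wing points 2.3 rad counter-clockwise from the manifold's x axis.
- valve: The supply valve that carries the inner knob and the red ring, fixed; origin on its axis, 93 mm above the worktop. In it a cam under the knob, 13.5 mm off the axis, meets a rubber seal; from there each 0.03 rad more adds 0.09 N m to the free-turning torque (felt standing still it is less, friction carries part). It is tight from 0.05 N m more on, crushed at 0.32 N m more. Let go, it holds 0.08 N m of it.
- ring_mark (a point): White pointer on the red memory ring, the outer knob of the pair: 37 mm in diameter, 13 mm thick, concentric with the inner knob and directly below it. The point is on the ring's top face, 16.5 mm from the axis. The ring turns easily (0.03 N m) and keeps the circuit's setting, which varies.
- hood_grip (a point): Point on the yellow round grip (20 mm in diameter, 26 mm high) on top of the see-through hood (51 mm in diameter, 56 mm high without grip, open below, 50 g) over the circuit to shut: on the axis, 5 mm below the very top, 21 mm above the hood's flat top, 77 mm above its lower rim. The hood rests loosely on the valve's flange, rim 119 mm above the worktop, 4 mm clear of the ring; lift it straight up 55 mm to clear the knob.
- hood_b_grip (a point): Same point on the green grip of another circuit's hood, same sizes; stays in place.
- hood_c_grip (a point): Same point on the orange grip of the third circuit's hood, same sizes; stays in place.
- tray: Empty aluminium tray fixed on the worktop, 130 mm (its x) by 170 mm (its y), rim 28 mm high, walls and floor 4 mm thick. Origin in the middle of its underside. It lies between robot and manifold, to the left or to the right.
- case: Closed blue case of small fittings, 120 x 160 mm, 36 mm high, fixed, on the other side from the tray. Origin in the middle of its underside.
- sprayer_mid (a point): Trigger spray bottle, white with blue head, 72 mm in diameter, 230 mm high; point half-way up. Bystander.
- detergent_mid (a point): White detergent bottle, 80 mm in diameter, 210 mm high; point half-way up. Bystander.
- tape_mid (a point): Roll of white tape lying flat, 90 mm in diameter, 25 mm high; point in its middle. Bystander.
- wrench_grip (a point): Wrench lying flat; point on its handle. Bystander.
- screwdriver_grip (a point): Screwdriver lying flat; point on its handle. Bystander.
Not all that is in view belongs to the job. Leave any brown or pink look-alike of the part that bears hood_grip alone.

How it is judged (in metres and radians):
On the way, in this order (a step that is already met when the one before it is completed fails the run):
1. the yellow-gripped hood stands upright in the tray, let go (x of hood_grip in the frame of tray between -0.06 and 0.06 m and y of hood_grip in the frame of tray between -0.08 and 0.08 m and z of hood_grip in the frame of tray between 0.071 and 0.091 m and angle between hood_grip's own z axis and vertical below 0.15 rad and contact force between the fingers and hood below 0.1 N), for 0.2 s.
2. the inner knob is turned onto its seal (contact force between knob and valve above 3.5 N), for 0.2 s.
At the end, for the whole second after the job is handed in: The yellow-gripped hood stands upright (within 0.15 rad) and still in the tray; the inner knob has been closed onto its seal and still presses on it, inside the valve, with more than 3.5 N and less than 24 N; the pointer of the red memory ring is within 3 mm of where it was (x of hood_grip in the frame of tray between -0.06 and 0.06 m and y of hood_grip in the frame of tray between -0.08 and 0.08 m and z of hood_grip in the frame of tray between 0.071 and 0.091 m and angle between hood_grip's own z axis and vertical below 0.15 rad and contact force between knob and valve between 3.5 and 24 N and distance of ring_mark from where it was at the start of the episode below 0.003 m and linear speed of hood below 0.02 m/s); the robot touches nothing.
It fails at once if the rubber seal is crushed (the cam under the knob presses on it with more than 24 N, which is 0.32 N m over the free-turning torque) (contact force between knob and valve above 24 N).
It fails at once if the red memory ring is turned (its pointer moves more than 3 mm) (distance of ring_mark from where it was at the start of the episode above 0.003 m).
It fails at once if another circuit's hood is shifted more than 10 mm (distance of any of hood_b_grip, hood_c_grip from where it was at the start of the episode above 0.01 m).
It fails at once if a bystander on the worktop is shifted more than 30 mm (distance of any of sprayer_mid, detergent_mid, tape_mid, wrench_grip, screwdriver_grip from where it was at the start of the episode above 0.03 m).
It also fails if it takes over 72 s, if anything falls off the work surface, if the arm or the gripper's body presses on something with over 40 N, if the wrist force passes 120 N, or if a joint passes its speed limit or range.

## Robot

A 6-joint arm with a two-finger parallel gripper is mounted at the origin on the work surface. World frame = base frame: x ahead of the robot, y to its left, z up, the work surface at z = 0. Lengths are in mm, angles in rad, forces in N, time in s.
With the tool pointing down it reaches from about 300 to 775 mm from the base axis. Payload 14.6 kg.
Tool frame: the origin (TCP) lies at the very end of the fingers, on their centre line; the grasp point (between the pads) lies 19 mm behind it; z points along the fingers, y is the line along which they close (so a half turn about z gives the same grasp; the last joint's range is limited). The gripper opens to 94 mm and grips with 3 to 60 N. Pads are 16 mm wide; open, the fingers measure 119 mm over their backs; the gripper's body (75 mm by 177 mm) begins 78 mm behind the grasp point.
Start: joints at [-1.284, 0.3, 1.521, -0, 1.321, -0.067], TCP at [190.548, -515.927, 205.446] pointing down, gripper open.
Joint ranges: [-3.03, 3.03], [-0.79, 2.21], [0.23, 2.52], [-1.04, 4.18], [0, 3.07], [-2.55, 2.55]. Speed limits (rad/s): [2.22, 2.22, 2.57, 3.14, 3.14, 3.14].

## Interface

Orientations are given as [roll, pitch, yaw] about the fixed x, y, z axes, in that order (R = Rz(yaw) Ry(pitch) Rx(roll)).
In Python, from cell import manip, optics gives the robot as it stands.
- The arm moves only by the shell command python3 -m crank 'ROWS' [FORCE]. ROWS is JSON, a list of rows, each a list of 7 numbers: the opening in per cent of the stroke, from 0 (shut) to 100 (fully open), then the shift along the tool's x, y, z in mm, then the turn, a rotation vector about the tool's x, y, z in rad. A call has 1 to 10 rows; each row is the pose to reach, as a shift and turn from the pose commanded when the call began, along the tool's axes at that moment; what a row does not reach only later rows make up. A row lasts 1/10 s, in which the tool goes at most 50 mm and 8.59 degrees, less where a joint would pass 70% of its speed; a pose out of reach is approached as far as the arm can. A call with a gripper value outside its range is refused whole. The fingers move at their own pace and stop on an object; FORCE is the grip in N (left out, the last holds). Time passes only in rows, so rows that repeat a pose let the fingers close. It gives the time, the measured TCP pose, the force, the opening and the grip force at its end, in the units of the state.
- manip.read_state(): the state, without advancing time (a new reading comes with each control period).
- optics.camera(name): name is "scene" or "top"; returns (picture, depth): 480x640x3 uint8, red, green, blue; 480x640 float32, mm along the optical axis (not along the pixel's ray), 0 where there is no reading.
- optics.calibration(name): a dict with "camera_matrix" (3x3 intrinsics, pixels), "R" (3x3) and "t" (3): a world point X has camera coordinates R X + t. Camera axes: x right, y down, z forward; pixel columns grow to the right and rows downward; lengths in mm; the calibration is good to about 2 mm. A picture is of the moment at which its call begins. calibration takes no time and is no camera call.
- manip.sign_off(): hands the job in; it is judged then, once.
The state is a dict: "clock": time; "joints": joint angles; "qd": joint speeds; "effort": joint torques, N m; "eef_pos": TCP position; "eef_rot": TCP orientation; "wrist_force": force on the tool from outside, world axes, zero at the start; "moment": the same for the moment, N m; "finger_gap": finger opening in mm; "finger_force": force on a finger pad.
Only numpy, scipy, OpenCV 4.12 (cv2) and the standard library are available. Lean on these libraries where they do the work, as an engineer would, in place of code of your own. Each camera call takes 0.05 s, during which the arm holds its last target. There are 200 camera calls.

## Working session

There is one attempt and no reset: what is moved stays moved. The work goes in short steps, Python scripts to look and compute and a shell command to move; the robot and the scene stay as the last step left them, time stands still between calls to the robot, and variables do not carry over. Pictures are saved under pics/ and viewed, at most 10 in all, crops included, and the job is handed in when it is done.

```bash
ls; mkdir -p pics; cat > h.py <<'E'
import numpy as np, cv2
from cell import manip, optics
def snap(n,f):
    p,d=optics.camera(n); cv2.imwrite(f'pics/{f}.png',cv2.cvtColor(p,cv2.COLOR_RGB2BGR)); np.save(f'pics/{f}.npy',d); return p,d
def world(n,u,v,z):
    c=optics.calibration(n);K,R,t=[np.array(c[k],float) for k in("camera_matrix","R","t")]
    return R.T@(np.linalg.inv(K)@[u,v,1]*z-t)
def onplane(n,u,v,h):
    c=optics.calibration(n);K,R,t=[np.array(c[k],float) for k in("camera_matrix","R","t")]
    o=-R.T@t; r=R.T@np.linalg.inv(K)@[u,v,1]; return o+r*(h-o[2])/r[2]
def pix(n,X):
    c=optics.calibration(n);K,R,t=[np.array(c[k],float) for k in("camera_matrix","R","t")]
    q=K@(R@np.array(X,float)+t); return q[:2]/q[2]
def crop(f,u0,v0,u1,v1,s,o):
    i=cv2.imread(f'pics/{f}.png')[v0:v1,u0:u1]; cv2.imwrite(f'pics/{o}.png',cv2.resize(i,None,fx=s,fy=s,interpolation=cv2.INTER_CUBIC))
E
python3 - <<'E'
from h import *
snap('scene','s0');snap('top','t0')
for n in('scene','top'):
    c=optics.calibration(n);print(n,c, -np.array(c['R']).T@c['t'])
print(manip.read_state())
E
```

```text
pics
scene {'camera_matrix': array([[531.81755197,   0.        , 311.31712641],
       [  0.        , 531.81755197, 245.53105874],
       [  0.        ,   0.        ,   1.        ]]), 'R': array([[ 0.67604954,  0.7366636 , -0.01684524],
       [ 0.42491173, -0.40842252, -0.80786203],
       [-0.60200253,  0.53899701, -0.58913086]]), 't': array([-391.01654317, -132.58747604, 1502.92429712])} [1225.44875675 -576.17576731  771.71992876]
top {'camera_matrix': array([[505.59051756,   0.        , 329.86189254],
       [  0.        , 505.59051756, 246.86011266],
       [  0.        ,   0.        ,   1.        ]]), 'R': array([[ 1.75262851e-02, -9.99842484e-01,  2.79920049e-03],
       [-9.87158769e-01, -1.77484036e-02, -1.58753139e-01],
       [ 1.58777814e-01,  1.90974700e-05, -9.87314340e-01]]), 't': array([  -8.86950417,  555.90143319, 1406.6930853 ])} [3.25566771e+02 9.71391619e-01 1.47712418e+03]
{'clock': 0.1, 'joints': array([-1.28356195e+00,  3.00399559e-01,  1.52149256e+00, -2.81923930e-05,
        1.32067265e+00, -6.66142366e-02]), 'qd': array([ 0.00161437, -0.00028503, -0.00348024,  0.0008117 ,  0.00052423,
       -0.00041865]), 'effort': array([-4.19376711e-04, -5.32643938e+01, -3.53281581e+01,  7.09393225e-02,
        2.35383993e-02, -4.05863818e-05]), 'eef_pos': array([ 190.50188662, -515.72220845,  204.96301016]), 'eef_rot': array([-3.14062087e+00, -3.74615446e-05,  3.53855590e-01]), 'wrist_force': array([-0.14555904, -0.2180904 , -0.2677341 ]), 'moment': array([0.07611177, 0.02515573, 0.06766038]), 'finger_force': 0.0, 'finger_gap': 93.92504046764904}
```

View pics/t0.png

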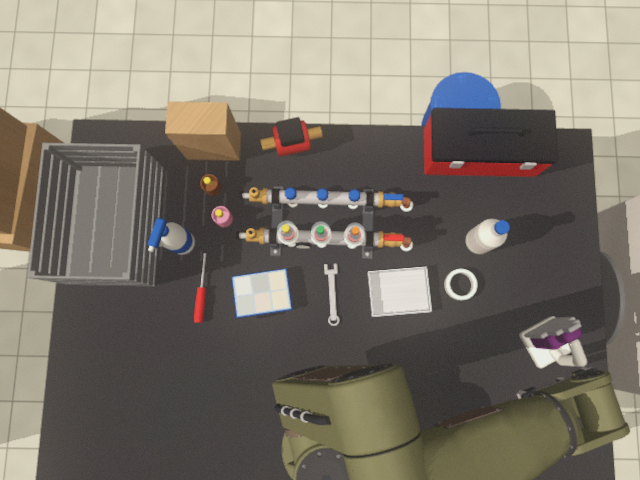

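View pics/s0.png

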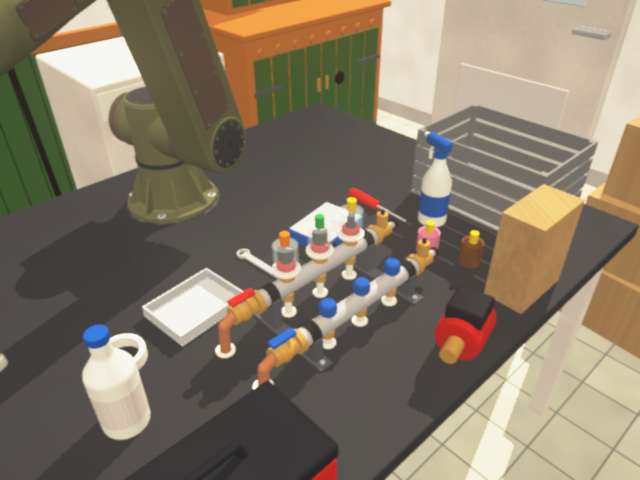

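Three things in the top view have a yellow grip: a clear hood on the manifold's supply bar at (286,230), a brown look-alike at (209,183) and a pink one at (222,216). Only the one at (286,230) is see-through and sits on a supply valve. In the top view the tray is at (400,291), the case at (262,292) and the wrench at (333,293). I'll confirm in enlarged crops.

```bash
python3 - <<'E'
from h import *
crop('t0',230,175,430,325,4,'t0c'); crop('s0',260,190,440,320,4.4,'s0c')
d=np.load('pics/t0.npy')
for u,v in[(286,229),(320,230),(355,231),(400,291),(290,193),(354,195),(440,250)]:print(u,v,d[v,u],world('top',u,v,d[v,u]).round(1))
for u,v in[(286,229),(320,230),(355,231)]: print(onplane('top',u,v,201).round(1))
for u,v in [(400,291)]: print(onplane('top',u,v,4).round(1))
E
```

```text
286 229 1299.9073 [575.3 114.6 200.7]
320 230 1296.381 [573.6  27.  204. ]
355 231 1298.7451 [573.1 -62.8 201.5]
400 291 1472.0096 [ 436.  -205.5    4. ]
290 193 1407.9764 [695.2 114.7 110.5]
354 195 1404.8708 [692.1 -63.5 113.1]
440 250 1491.4991 [ 558.9 -324.     4. ]
[575.3 114.5 201. ]
[574.2  27.1 201. ]
[573.2 -62.9 201. ]
[ 436.  -205.4    4. ]
```

View pics/t0c.png

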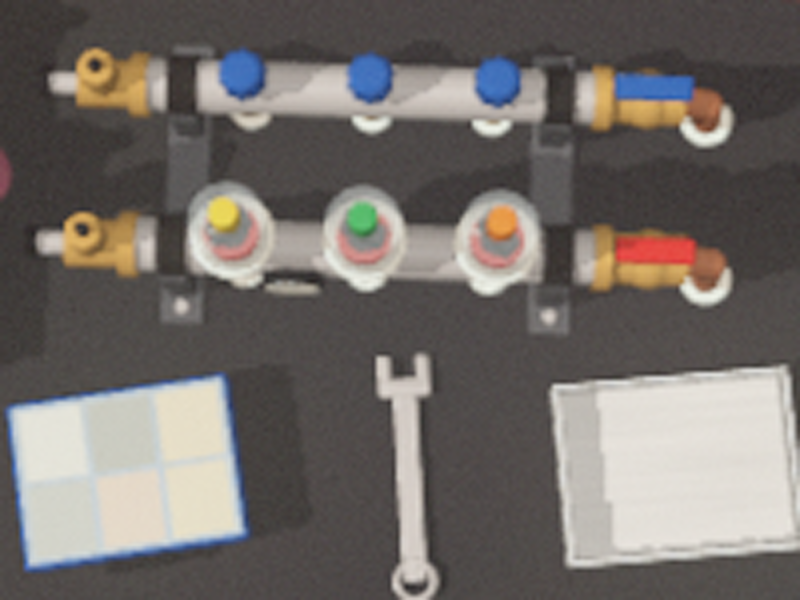

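View pics/s0c.png

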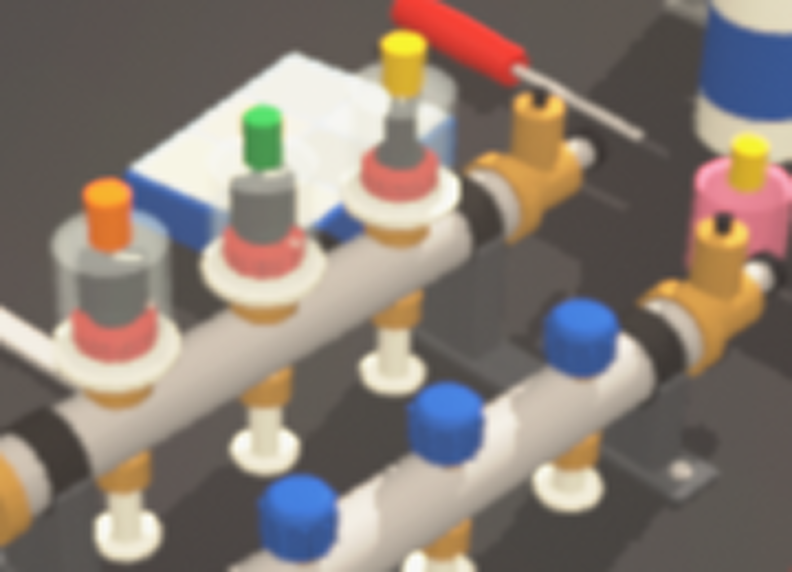

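The crops confirm it. The yellow-gripped clear hood is on the supply bar at the spray-bottle end, with its grip top at top-view (286,228). Green is at (320,228) and orange at (355,229). The brown and pink look-alikes stand apart on the worktop. Next I'll locate it precisely using both cameras.

```bash
python3 - <<'E'
from h import *
from scipy.optimize import least_squares
P={}
for n,f,b in(('top','t0',(270,210,370,250)),('scene','s0',(260,190,375,260))):
    i=cv2.cvtColor(cv2.imread(f'pics/{f}.png'),cv2.COLOR_BGR2HSV)
    for c,(l,h) in dict(y=(22,33),g=(50,75),o=(8,18)).items():
        m=np.zeros(i.shape[:2],np.uint8);u0,v0,u1,v1=b
        m[v0:v1,u0:u1]=cv2.inRange(i,(l,170,110),(h,255,255))[v0:v1,u0:u1]
        k,L,s,C=cv2.connectedComponentsWithStats(m);j=1+np.argmax(s[1:,4]);P[c,n]=C[j];print(c,n,C[j].round(1),s[j])
def cyl(x,y):  # visible surface of grip r10, z 175..201
    a=np.linspace(0,2*np.pi,24,endpoint=False);return [(x+10*np.cos(t),y+10*np.sin(t),z) for t in a for z in(175,201)]
def cen(n,x,y):
    p=np.array([pix(n,q) for q in cyl(x,y)],np.float32);M=cv2.moments(cv2.convexHull(p));return np.array([M['m10'],M['m01']])/M['m00']
R={}
for c in'ygo':
    for ns in(('top',),('scene',),('top','scene')):
        r=least_squares(lambda q:np.concatenate([cen(n,*q)-P[c,n] for n in ns]),[577,20],diff_step=1e-3,x_scale=10);print(c,ns,r.x.round(1),r.fun.round(2))
# tray corners from crop px
for u,v in[(552,385),(785,368),(808,545),(570,565)]: print(onplane('top',230+u/4,175+v/4,28).round(1))
E
```

```text
Traceback (most recent call last):
ValueError: attempt to get argmax of an empty sequence
```

```bash
cat > loc.py <<'E'
from h import *
from scipy.optimize import least_squares
P={}
for n,f,b in(('top','t0',(275,215,370,250)),('scene','s0',(265,190,375,260))):
    i=cv2.cvtColor(cv2.imread(f'pics/{f}.png'),cv2.COLOR_BGR2HSV)
    for c,(l,h) in dict(y=(20,36),g=(45,85),o=(7,19)).items():
        m=np.zeros(i.shape[:2],np.uint8);u0,v0,u1,v1=b
        m[v0:v1,u0:u1]=cv2.inRange(i,(l,120,80),(h,255,255))[v0:v1,u0:u1]
        k,L,s,C=cv2.connectedComponentsWithStats(m)
        if k<2: print(c,n,'none');continue
        j=1+np.argmax(s[1:,4]);P[c,n]=C[j];print(c,n,C[j].round(1),s[j])
def cyl(x,y):  # visible surface of grip r10, z 175..201
    a=np.linspace(0,2*np.pi,24,endpoint=False);return [(x+10*np.cos(t),y+10*np.sin(t),z) for t in a for z in(175,201)]
def cen(n,x,y):
    p=np.array([pix(n,q) for q in cyl(x,y)],np.float32);M=cv2.moments(cv2.convexHull(p));return np.array([M['m10'],M['m01']])/M['m00']
for c in'ygo':
    for ns in(('top',),('scene',),('top','scene')):
        if all((c,n) in P for n in ns):
            r=least_squares(lambda q:np.concatenate([cen(n,*q)-P[c,n] for n in ns]),[577,20],diff_step=1e-3,x_scale=10);print(c,ns,r.x.round(1),r.fun.round(2))
# tray corners from crop px
for u,v in[(552,385),(785,368),(808,545),(570,565)]: print(onplane('top',230+u/4,175+v/4,28).round(1))
E
python3 loc.py
```

```text
y top [285.8 228.5] [283 225   7   8  47]
g top [320.5 229.7] [318 227   6   7  34]
o top [355.  230.5] [352 227   7   8  48]
y scene [351.  203.8] [346 197  11  15 135]
g scene [319.3 220.6] [316 215   7  13  80]
o scene [284.  238.4] [279 230  11  17 143]
y ('top',) [578.9 116.2] [-0.  0.]
y ('scene',) [577.6 117.2] [-0. -0.]
y ('top', 'scene') [578.5 116.4] [-0.11  0.16  0.02  0.29]Traceback (most recent call last):
  File "loc.py", line 19, in <module>
    r=least_squares(lambda q:np.concatenate([cen(n,*q)-P[c,n] for n in ns]),[577,20],diff_step=1e-3,x_scale=10);print(c,ns,r.x.round(1),r.fun.round(2))
    return func(*args, **kwargs)
    vector_fun = VectorFunction(
        fun_wrapped,
    ...<6 lines>...
        workers=workers
    )
    self._update_fun()
    ~~~~~~~~~~~~~~~~^^
    self.f = self.fun_wrapped(xp_copy(self.x))
             ~~~~~~~~~~~~~~~~^^^^^^^^^^^^^^^^^
    return np.atleast_1d(self.fun(x))
                         ~~~~~~~~^^^
    return self.f(x, *self.args, **self.kwargs)
           ~~~~~~^^^^^^^^^^^^^^^^^^^^^^^^^^^^^^
  File "loc.py", line 19, in <lambda>
    r=least_squares(lambda q:np.concatenate([cen(n,*q)-P[c,n] for n in ns]),[577,20],diff_step=1e-3,x_scale=10);print(c,ns,r.x.round(1),r.fun.round(2))
                                             ~~~^^^^^^
  File "loc.py", line 15, in cen
    p=np.array([pix(n,q) for q in cyl(x,y)],np.float32);M=cv2.moments(cv2.convexHull(p));return np.array([M['m10'],M['m01']])/M['m00']
                ~~~^^^^^
  File "h.py", line 12, in pix
    c=optics.calibration(n);K,R,t=[np.array(c[k],float) for k in("camera_matrix","R","t")]
ValueError: time passes only in moves, steps and waits
```

```bash
sed -i '/^from cell/a from functools import lru_cache\n@lru_cache(None)\ndef cal(n): return optics.calibration(n)' h.py; sed -i 's/c=optics.calibration(n)/c=cal(n)/' h.py; python3 loc.py | tail -14
```

```text
o scene [284.  238.4] [279 230  11  17 143]
y ('top',) [578.9 116.2] [-0.  0.]
y ('scene',) [577.6 117.2] [-0. -0.]
y ('top', 'scene') [578.5 116.4] [-0.11  0.16  0.02  0.29]
g ('top',) [577.4  26.1] [-0. -0.]
g ('scene',) [577.9  26.2] [ 0. -0.]
g ('top', 'scene') [577.7  26.2] [-0.04 -0.1  -0.08 -0.05]
o ('top',) [576.9 -63.5] [ 0. -0.]
o ('scene',) [576.1 -64.1] [ 0. -0.]
o ('top', 'scene') [576.4 -63.9] [0.18 0.19 0.19 0.03]
[ 489.4 -110.1   28. ]
[ 504.7 -278.2   28. ]
[ 378.2 -292.9   28. ]
[ 361.2 -123.6   28. ]
```

```bash
cat >> h.py <<'E'
from scipy.spatial.transform import Rotation as Ro
def to(x,y,z,yaw):
    s=manip.read_state();R=Ro.from_euler('xyz',s['eef_rot']);T=Ro.from_euler('xyz',[np.pi,0,yaw])
    print('t',s['clock'],'pos',s['eef_pos'].round(1),'rot',s['eef_rot'].round(3),'gap',round(s['finger_gap'],1),'F',s['wrist_force'].round(2),'M',s['moment'].round(3),'j',s['joints'].round(2))
    print('shift',(R.inv().apply(np.array([x,y,z])-s['eef_pos'])).round(1),'turn',(R.inv()*T).as_rotvec().round(4))
E
python3 -m crank '[[50,0,0,-45,0,0,0],[50,583,-458,-90,0,0,-1.217],[50,583,-458,-90,0,0,-1.217],[50,583,-458,-90,0,0,-1.217],[50,583,-458,-90,0,0,-1.217],[50,583,-458,-90,0,0,-1.217],[50,583,-458,-90,0,0,-1.217],[50,583,-458,-90,0,0,-1.217],[50,583,-458,-90,0,0,-1.217],[50,583,-458,-90,0,0,-1.217]]' 20
python3 -c "from h import *;to(578.5,116.3,290,1.5708)"
```

```text
clock: 1.1
eef_pos: [426.3, -131.2, 277.8]
eef_rot: [3.142, 0.0, 1.576]
wrist_force: [0.6, -0.9, -0.1]
finger_gap: 47.1
finger_force: 0.0
t 1.1 pos [ 426.3 -131.2  277.8] rot [3.142 0.    1.576] gap 47.1 F [ 0.57 -0.88 -0.08] M [-0.059 -0.117 -0.053] j [-0.38  0.01  1.68 -0.    1.44 -0.39]
shift [246.7 153.6 -12.2] turn [0.0001 0.     0.0055]
```

```bash
python3 -m crank '[[50,246.7,153.6,-12,0,0,0.005],[50,246.7,153.6,-12,0,0,0.005],[50,246.7,153.6,-12,0,0,0.005],[50,246.7,153.6,-12,0,0,0.005],[50,246.7,153.6,-12,0,0,0.005],[50,246.7,153.6,-12,0,0,0.005],[50,246.7,153.6,-12,0,0,0.005],[50,246.7,153.6,-12,0,0,0.005],[50,246.7,153.6,-12,0,0,0.005]]' 20
python3 -c "from h import *;to(578.5,116.3,180,1.5708)"
```

```text
clock: 2.0
eef_pos: [579.0, 112.6, 289.7]
eef_rot: [-3.141, 0.0, 1.565]
wrist_force: [0.4, -0.0, 0.2]
finger_gap: 46.7
finger_force: 0.0
t 2.0 pos [579.  112.6 289.7] rot [-3.141  0.     1.565] gap 46.7 F [ 0.43 -0.    0.22] M [-0.112 -0.058 -0.036] j [ 0.13  0.35  1.27 -0.    1.53  0.14]
shift [  3.7  -0.5 109.7] turn [-0.0003  0.0002 -0.0058]
```

```bash
python3 -m crank '[[50,0,0,40,0,0,0],[50,0,0,70,0,0,0],[50,0,0,70,0,0,0],[50,0,0,70,0,0,0]]' 20
python3 -c "from h import *;to(578.5,116.3,180,1.5708);snap('scene','s1');snap('top','t1');crop('s1',240,120,440,270,4,'s1c')"
```

```text
clock: 2.4
eef_pos: [579.4, 112.7, 221.1]
eef_rot: [3.141, -0.0, 1.565]
wrist_force: [0.8, 0.5, 0.3]
finger_gap: 47.4
finger_force: 0.0
t 2.4 pos [579.4 112.7 221.1] rot [ 3.141 -0.     1.565] gap 47.4 F [0.77 0.47 0.26] M [-0.055 -0.153  0.044] j [ 0.13  0.38  1.38 -0.    1.38  0.14]
shift [ 3.6 -1.  41.1] turn [ 0.0009 -0.0001 -0.0061]
```

View pics/s1c.png

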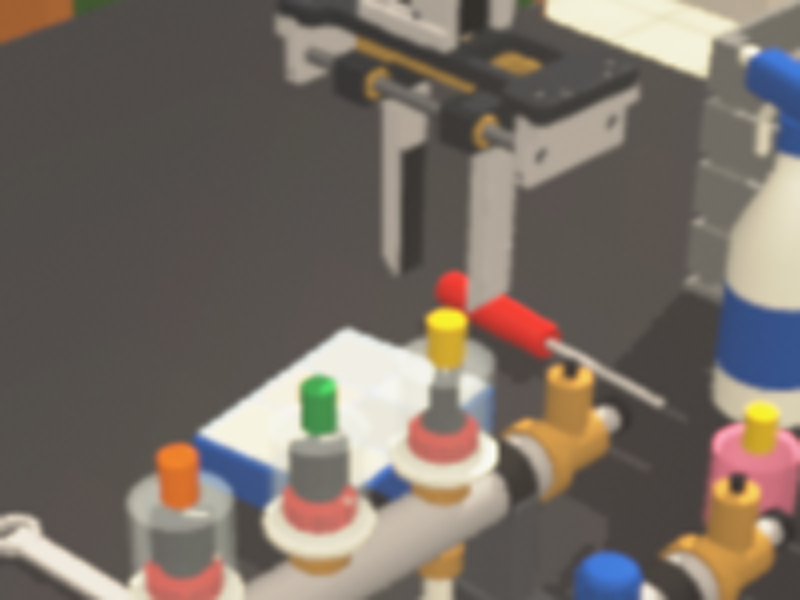

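The enlarged scene crop shows the fingers straddling the yellow grip: tips around (395,270) and (485,300), grip top at (447,318). I'll lower, close, and lift 70 mm straight up.

```bash
python3 -m crank '[[50,3.6,-1,15,0,0,-0.006],[50,3.6,-1,30,0,0,-0.006],[50,3.6,-1,41,0,0,-0.006],[50,3.6,-1,41,0,0,-0.006],[0,3.6,-1,41,0,0,-0.006],[0,3.6,-1,41,0,0,-0.006],[0,3.6,-1,41,0,0,-0.006],[0,3.6,-1,41,0,0,-0.006],[0,3.6,-1,41,0,0,-0.006]]' 20
python3 -c "from h import *;to(578.5,116.3,250,1.5708)"
```

```text
clock: 3.4
eef_pos: [578.5, 117.1, 179.1]
eef_rot: [3.141, -0.0, 1.572]
wrist_force: [-0.1, 0.8, 2.2]
finger_gap: 19.3
finger_force: 20.0
t 3.4 pos [578.5 117.1 179.1] rot [ 3.141 -0.     1.572] gap 19.3 F [-0.1   0.76  2.2 ] M [-0.057 -0.06  -0.05 ] j [ 0.14  0.41  1.43 -0.    1.3   0.14]
shift [ -0.8   0.  -70.9] turn [ 0.0007 -0.0001  0.001 ]
```

```bash
python3 -m crank '[[0,0,0,-25,0,0,0],[0,0,0,-60,0,0,0],[0,0,0,-96,0,0,0],[0,0,0,-96,0,0,0],[0,-40,-18.2,-96,0,0,0],[0,-80,-36.4,-96,0,0,0],[0,-120,-54.7,-96,0,0,0],[0,-160,-73,-96,0,0,0],[0,-200,-91.2,-96,0,0,0],[0,-240,-109.5,-96,0,0,0]]' 20
python3 -c "from h import *;to(433,-201,100,1.5708)"
```

```text
clock: 4.4
eef_pos: [467.9, -124.3, 274.1]
eef_rot: [-3.141, -0.0, 1.572]
wrist_force: [-0.0, -0.5, -0.3]
finger_gap: 19.3
finger_force: 20.0
t 4.4 pos [ 467.9 -124.3  274.1] rot [-3.141 -0.     1.572] gap 19.3 F [-0.05 -0.5  -0.25] M [-0.04  -0.166  0.027] j [-0.34  0.1   1.6   0.    1.44 -0.34]
shift [-76.6 -34.9 174.1] turn [-0.0005 -0.0002  0.0012]
```

```bash
python3 -m crank '[[0,-38,-17,0,0,0,0],[0,-77,-35,0,0,0,0],[0,-77,-35,40,0,0,0],[0,-77,-35,80,0,0,0],[0,-77,-35,120,0,0,0],[0,-77,-35,160,0,0,0],[0,-77,-35,174,0,0,0],[0,-77,-35,174,0,0,0]]' 20
python3 -c "from h import *;to(433,-201,65,1.5708);snap('scene','s2');snap('top','t2');crop('s2',130,180,290,360,3.3,'s2c')"
```

```text
clock: 5.2
eef_pos: [432.9, -199.4, 98.3]
eef_rot: [-3.138, -0.002, 1.572]
wrist_force: [0.1, 0.3, -0.8]
finger_gap: 19.2
finger_force: 20.0
t 5.2 pos [ 432.9 -199.4   98.3] rot [-3.138e+00 -2.000e-03  1.572e+00] gap 19.2 F [ 0.13  0.33 -0.76] M [-0.011 -0.161 -0.054] j [-0.51  0.27  1.84  0.    1.05 -0.51]
shift [-1.7  0.2 33.3] turn [-0.004  -0.0023  0.0009]
```

View pics/s2c.png

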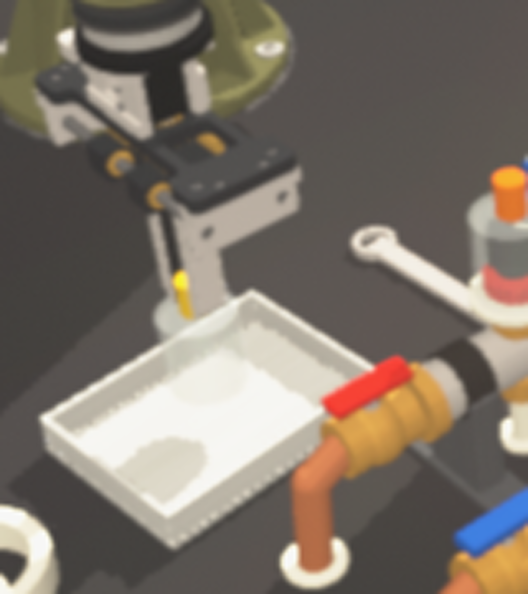

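The hood hangs upright over the tray: grip at crop (183,295), rim at about (208,378), tray centre at about (212,405). I'll lower it to the floor and release.

```bash
python3 -m crank '[[0,-1,0,15,0.0,0,0],[0,-1,0,25,0,0,0],[0,-1,0,30,0,0,0],[0,-1,0,33,0,0,0],[0,-1,0,33,0,0,0],[0,-1,0,33,0,0,0]]' 20
python3 -c "from h import *;to(433,-201,65,1.5708)"
```

```text
clock: 5.9
eef_pos: [434.4, -201.2, 68.1]
eef_rot: [3.141, 0.0, 1.572]
wrist_force: [-0.2, -0.4, -0.4]
finger_gap: 19.5
finger_force: 20.0
t 5.9 pos [ 434.4 -201.2   68.1] rot [3.141 0.    1.572] gap 19.5 F [-0.25 -0.39 -0.45] M [-0.057 -0.101 -0.005] j [-0.51  0.31  1.86  0.    0.97 -0.51]
shift [ 0.2 -1.4  3.1] turn [0.0005 0.0003 0.001 ]
```

```bash
python3 -m crank '[[0,0,0,1.5,0,0,0],[0,0,0,3,0,0,0],[0,0,0,3,0,0,0],[0,0,0,3,0,0,0]]' 20; python3 -m crank '[[0,0,0,1,0,0,0],[0,0,0,1,0,0,0],[0,0,0,1,0,0,0]]' 20
```

```text
clock: 6.3
eef_pos: [434.2, -201.1, 64.7]
eef_rot: [-3.142, -0.0, 1.572]
wrist_force: [-0.2, 0.3, -0.2]
finger_gap: 19.3
finger_force: 20.0
clock: 6.6
eef_pos: [434.4, -201.2, 64.0]
eef_rot: [3.141, 0.0, 1.572]
wrist_force: [0.7, -0.1, 4.2]
finger_gap: 19.5
finger_force: 20.0
```

Contact with the tray floor shows as 4 N upward. I'll release, retreat upward and look.

```bash
python3 -m crank '[[50,0,0,0,0,0,0],[50,0,0,0,0,0,0],[50,0,0,0,0,0,0],[50,0,0,-30,0,0,0],[50,0,0,-80,0,0,0],[50,0,0,-130,0,0,0],[50,0,0,-180,0,0,0],[50,0,0,-210,0,0,0]]' 20
python3 - <<'E'
from h import *
to(555,96,290,2.138)
snap('scene','s3')
crop('s3',140,180,380,360,3.3,'s3c')
E
```

```text
clock: 7.4
eef_pos: [434.4, -201.2, 277.6]
eef_rot: [3.138, 0.002, 1.572]
wrist_force: [0.4, -1.2, 0.1]
finger_gap: 47.0
finger_force: 0.0
t 7.4 pos [ 434.4 -201.2  277.6] rot [3.138e+00 2.000e-03 1.572e+00] gap 47.0 F [ 0.45 -1.2   0.08] M [-0.071 -0.001  0.021] j [-0.51  0.09  1.61 -0.    1.44 -0.51]
shift [297.1 120.9 -12.6] turn [ 0.0029  0.0029 -0.5662]
```

View pics/s3c.png

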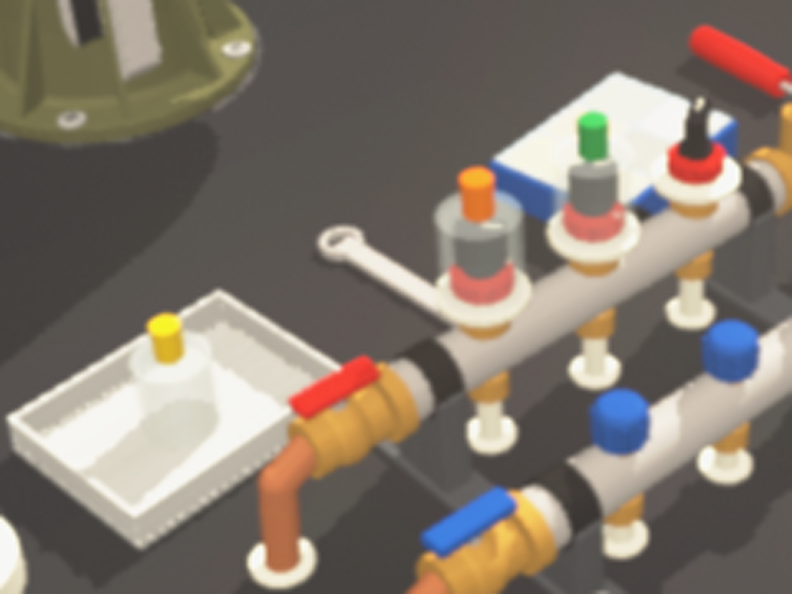

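The hood stands upright near the tray's centre (grip at crop (165,335)). The black wing and red ring are exposed at crop (697,140). I'll refine the knob's axis and wing angle from the top and scene views with the model overlaid.

```bash
python3 - <<'E'
from h import *
snap('top','t3')
import math
def over(n,f,cx,cy,a,h=18,s=11):
    u,v=pix(n,(cx,cy,150)).round().astype(int)
    i=cv2.imread(f'pics/{f}.png')[v-h:v+h,u-h:u+h];raw=cv2.resize(i,None,fx=s,fy=s,interpolation=cv2.INTER_CUBIC);o=raw.copy()
    def P(q): return ((pix(n,q)-[u-h,v-h]+.5)*s).round().astype(int)
    t=np.linspace(0,2*np.pi,40)
    for z,r,c in((134,18.5,(0,255,0)),(121,18.5,(0,160,0))): cv2.polylines(o,[np.array([P((cx+r*math.cos(k),cy+r*math.sin(k),z)) for k in t])],1,c,1)
    ca,sa=math.cos(a),math.sin(a)
    for z in(167,139): cv2.polylines(o,[np.array([P((cx+p*ca-q*sa,cy+p*sa+q*ca,z)) for p,q in((15,6.5),(-15,6.5),(-15,-6.5),(15,-6.5))])],1,(255,255,0),1)
    return cv2.hconcat([raw,o])
cv2.imwrite('pics/k3.png',cv2.resize(cv2.vconcat([over('top','t3',578.5,116.4,2.138),over('scene','s3',578.5,116.4,2.138)]),(600,600)))
E
```

```text
(no output)
```

View pics/k3.png

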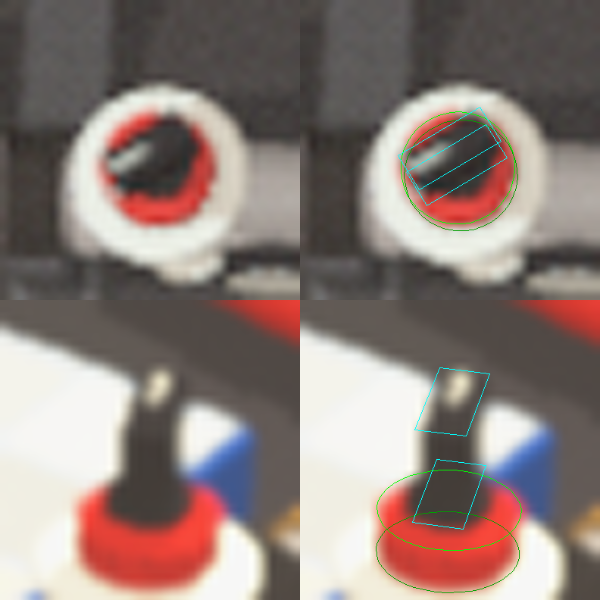

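The overlay agrees to about 1 mm: ring centre at raw (158,168) top view against the model's (160,170). In the scene view the wing looks nearly end-on, so its angle is about 2.2–2.25. I'll use axis (579, 117) and tool yaw 2.2.

```bash
python3 -m crank '[[43,318,145,-12,0,0,-0.628],[43,318,145,-12,0,0,-0.628],[43,318,145,-12,0,0,-0.628],[43,318,145,-12,0,0,-0.628],[43,318,145,-12,0,0,-0.628],[43,318,145,-12,0,0,-0.628],[43,318,145,-12,0,0,-0.628],[43,318,145,-12,0,0,-0.628],[43,318,145,-12,0,0,-0.628],[43,318,145,-12,0,0,-0.628]]' 20
python3 -c "from h import *;to(579,117,200,2.2)"
```

```text
clock: 8.5
eef_pos: [578.5, 116.1, 285.1]
eef_rot: [-3.141, -0.0, 2.199]
wrist_force: [-0.5, -0.5, -0.6]
finger_gap: 40.3
finger_force: 0.0
t 8.5 pos [578.5 116.1 285.1] rot [-3.141 -0.     2.199] gap 40.3 F [-0.45 -0.46 -0.63] M [-0.003 -0.135 -0.006] j [ 0.14  0.35  1.28 -0.    1.52 -0.49]
shift [ 0.4  1.  85.1] turn [-0.001  -0.0004 -0.0009]
```

```bash
python3 -m crank '[[43,0.4,1,40,0,0,0],[43,0.4,1,80,0,0,0],[43,0.4,1,110,0,0,0],[43,0.4,1,130,0,0,0],[43,0.4,1,142,0,0,0],[43,0.4,1,142,0,0,0],[43,0.4,1,142,0,0,0]]' 20
python3 -c "from h import *;to(579,117,139.5,2.2)"
```

```text
clock: 9.2
eef_pos: [579.8, 117.5, 144.9]
eef_rot: [3.14, 0.001, 2.199]
wrist_force: [-0.7, 0.1, 0.3]
finger_gap: 40.5
finger_force: 0.0
t 9.2 pos [579.8 117.5 144.9] rot [3.140e+00 1.000e-03 2.199e+00] gap 40.5 F [-0.67  0.06  0.27] M [ 0.003 -0.135  0.033] j [ 0.14  0.44  1.47  0.    1.23 -0.49]
shift [ 0.1 -1.   5.4] turn [ 0.0012  0.0006 -0.0009]
```

```bash
python3 -m crank '[[43,0,-1,3,0,0,0],[43,0,-1,5,0,0,0],[43,0,-1,5,0,0,0],[43,0,-1,5,0,0,0]]' 20
python3 -c "from h import *;to(579,117,139.5,2.2)"
python3 -m crank '[[0,0,0,0,0,0,0],[0,0,0,0,0,0,0],[0,0,0,0,0,0,0],[0,0,0,0,0,0,0],[0,0,0,0,0,0,0]]' 10
python3 -c "from h import *;to(579,117,139.5,2.2)"
python3 -m crank '[[0,0,0,0,0,0,0],[0,0,0,0,0,0,0],[0,0,0,0,0,0,0]]' 20
python3 -c "from h import *;to(579,117,139.5,2.2)"
```

```text
clock: 9.6
eef_pos: [578.7, 117.4, 138.9]
eef_rot: [3.141, 0.0, 2.2]
wrist_force: [-0.1, 0.5, 0.9]
finger_gap: 40.6
finger_force: 0.0
t 9.6 pos [578.7 117.4 138.9] rot [3.141 0.    2.2  ] gap 40.6 F [-0.1   0.45  0.93] M [ 0.003 -0.143 -0.025] j [ 0.14  0.45  1.48  0.    1.22 -0.49]
shift [-0.5  0.  -0.6] turn [ 0.0002  0.0001 -0.0001]
clock: 10.1
eef_pos: [578.4, 117.2, 138.7]
eef_rot: [-3.141, -0.0, 2.2]
wrist_force: [-4.7, -3.1, 2.3]
finger_gap: 23.5
finger_force: 10.0
t 10.1 pos [578.4 117.2 138.7] rot [-3.141 -0.     2.2  ] gap 23.5 F [-4.74 -3.09  2.3 ] M [-0.605  0.781 -0.019] j [ 0.14  0.45  1.48 -0.    1.22 -0.49]
shift [-0.5  0.4 -0.8] turn [-0.0009 -0.0002 -0.0003]
clock: 10.4
eef_pos: [578.3, 117.2, 138.7]
eef_rot: [-3.141, -0.0, 2.2]
wrist_force: [-4.8, -3.0, 3.2]
finger_gap: 22.9
finger_force: 20.0
t 10.4 pos [578.3 117.2 138.7] rot [-3.141 -0.     2.2  ] gap 22.9 F [-4.75 -3.03  3.17] M [-0.611  0.876 -0.015] j [ 0.14  0.45  1.48 -0.    1.22 -0.49]
shift [-0.5  0.4 -0.8] turn [-0.0009 -0.0001 -0.0002]
```

The gap stopped at 23 mm instead of the wing's 13 mm, so the tips probably met the knob's round base. I'll open, raise 4 mm and close again.

```bash
python3 -m crank '[[43,0,0,0,0,0,0],[43,0,0,0,0,0,0],[43,0,0,-4,0,0,0],[43,0,0,-4,0,0,0],[0,0,0,-4,0,0,0],[0,0,0,-4,0,0,0],[0,0,0,-4,0,0,0],[0,0,0,-4,0,0,0],[0,0,0,-4,0,0,0],[0,0,0,-4,0,0,0]]' 10
python3 -c "from h import *;to(579,117,139.5,2.2)"
```

```text
clock: 11.4
eef_pos: [578.3, 117.2, 142.6]
eef_rot: [-3.141, -0.0, 2.2]
wrist_force: [-4.4, -3.2, 2.7]
finger_gap: 13.0
finger_force: 9.9
t 11.4 pos [578.3 117.2 142.6] rot [-3.141 -0.     2.2  ] gap 13.0 F [-4.39 -3.25  2.69] M [-0.473  0.72  -0.141] j [ 0.14  0.44  1.47 -0.    1.22 -0.49]
shift [-0.5  0.4  3.1] turn [-0.0009 -0.0002 -0.0003]
```

The wing is now held (gap 13.0), with the knob at about 0.09. The seal can't come before 0.45, so +0.30 is free. This move also takes out the 0.5 mm lateral offset and tells me the free-turning torque.

```bash
python3 -m crank '[[0,0,-0.5,0,0,0,0],[0,0,-0.5,0,0,0,0.04],[0,0,-0.5,0,0,0,0.08],[0,0,-0.5,0,0,0,0.12],[0,0,-0.5,0,0,0,0.15]]' 20
python3 -c "from h import *;to(579,117,139.5,2.2)"
python3 -m crank '[[0,0,0,0,0,0,0.03],[0,0,0,0,0,0,0.06],[0,0,0,0,0,0,0.09],[0,0,0,0,0,0,0.12],[0,0,0,0,0,0,0.15]]' 20
python3 -c "from h import *;to(579,117,139.5,2.2)"
python3 -m crank '[[0,0,0,0,0,0,0],[0,0,0,0,0,0,0],[0,0,0,0,0,0,0]]' 20
python3 -c "from h import *;to(579,117,139.5,2.2)"
```

```text
clock: 11.9
eef_pos: [578.5, 117.3, 142.7]
eef_rot: [3.141, 0.0, 2.048]
wrist_force: [1.5, 0.6, -2.2]
finger_gap: 12.8
finger_force: 20.0
t 11.9 pos [578.5 117.3 142.7] rot [3.141 0.    2.048] gap 12.8 F [ 1.51  0.6  -2.17] M [ 0.095 -0.429  0.128] j [ 0.14  0.44  1.47  0.    1.22 -0.34]
shift [-0.5  0.3  3.2] turn [ 8.000e-04  1.000e-04 -1.516e-01]
clock: 12.4
eef_pos: [578.7, 117.4, 142.7]
eef_rot: [3.14, -0.0, 1.898]
wrist_force: [6.3, 2.4, -3.8]
finger_gap: 12.9
finger_force: 20.0
t 12.4 pos [578.7 117.4 142.7] rot [ 3.14  -0.     1.898] gap 12.9 F [ 6.32  2.42 -3.84] M [ 0.354 -1.175  0.1  ] j [ 0.14  0.44  1.47  0.    1.22 -0.19]
shift [-0.4  0.1  3.2] turn [ 1.500e-03  2.000e-04 -3.019e-01]
clock: 12.7
eef_pos: [578.7, 117.4, 142.7]
eef_rot: [3.14, -0.0, 1.899]
wrist_force: [5.3, 2.7, -4.0]
finger_gap: 12.9
finger_force: 19.9
t 12.7 pos [578.7 117.4 142.7] rot [ 3.14  -0.     1.899] gap 12.9 F [ 5.28  2.65 -3.95] M [ 0.418 -1.12   0.007] j [ 0.14  0.44  1.47  0.    1.22 -0.19]
shift [-0.4  0.1  3.2] turn [ 1.500e-03  1.000e-04 -3.008e-01]
```

```bash
cat > feel.py <<'E'
from h import *
def r():
    s=manip.read_state(); return s
s=r(); print('moving Mz %.3f'%s['moment'][2],'F',s['wrist_force'].round(1),'yaw %.3f'%s['eef_rot'][2],'knob~%.3f'%(2.288-s['eef_rot'][2]),'gap %.1f'%s['finger_gap'])
m=[]
for _ in range(4): optics.camera('scene'); m.append(r()['moment'][2])
print('static Mz %.3f +- %.3f'%(np.mean(m),np.std(m)),'t',r()['clock'])
E
python3 -m crank '[[0,-0.5,0.3,0,0,0,0],[0,-1,0.5,0,0,0,0.02],[0,-1,0.5,0,0,0,0.04],[0,-1,0.5,0,0,0,0.06]]' 20; python3 feel.py
```

```text
clock: 13.1
eef_pos: [578.9, 117.3, 142.7]
eef_rot: [3.141, -0.001, 1.839]
wrist_force: [2.0, 7.8, -1.6]
finger_gap: 12.7
finger_force: 20.0
moving Mz 0.065 F [ 2.   7.8 -1.6] yaw 1.839 knob~0.449 gap 12.7
static Mz 0.038 +- 0.030 t 13.3
```

```bash
python3 -m crank '[[0,0,0,0,0,0,0.02],[0,0,0,0,0,0,0.04],[0,0,0,0,0,0,0.06]]' 20 | head -1; python3 feel.py
```

```text
clock: 13.6
moving Mz 0.040 F [ 1.   6.7 -2.3] yaw 1.779 knob~0.509 gap 12.7
static Mz 0.054 +- 0.039 t 13.8
```

```bash
python3 -m crank '[[0,0,0,0,0,0,0.02],[0,0,0,0,0,0,0.04],[0,0,0,0,0,0,0.06]]' 20 | head -1; python3 feel.py
```

```text
clock: 14.1
moving Mz 0.041 F [ 3.   6.9 -3.4] yaw 1.719 knob~0.569 gap 13.1
static Mz 0.057 +- 0.011 t 14.3
```

```bash
python3 -m crank '[[0,0,0,0,0,0,0.02],[0,0,0,0,0,0,0.04],[0,0,0,0,0,0,0.06]]' 20 | head -1; python3 feel.py
```

```text
clock: 14.6
moving Mz 0.045 F [ 3.9  6.9 -2.6] yaw 1.659 knob~0.629 gap 12.8
static Mz 0.010 +- 0.037 t 14.8
```

```bash
python3 -m crank '[[0,0,0,0,0,0,0.02],[0,0,0,0,0,0,0.04],[0,0,0,0,0,0,0.06]]' 20 | head -1; python3 feel.py
```

```text
clock: 15.1
moving Mz 0.107 F [ 4.6  6.9 -4.2] yaw 1.599 knob~0.689 gap 12.9
static Mz 0.046 +- 0.026 t 15.3
```

```bash
python3 -m crank '[[0,0,0.4,0,0,0,0.02],[0,0,0.4,0,0,0,0.04],[0,0,0.4,0,0,0,0.06]]' 20 | head -1; python3 feel.py
```

```text
clock: 15.6
moving Mz 0.028 F [ 2.8  7.  -2.3] yaw 1.539 knob~0.749 gap 13.1
static Mz 0.048 +- 0.020 t 15.8
```

```bash
python3 -m crank '[[0,0,0,0,0,0,0.02],[0,0,0,0,0,0,0.04],[0,0,0,0,0,0,0.06]]' 20 | head -1; python3 feel.py
```

```text
clock: 16.1
moving Mz 0.079 F [ 3.5  6.9 -3.2] yaw 1.479 knob~0.809 gap 13.0
static Mz 0.063 +- 0.015 t 16.3
```

```bash
python3 -m crank '[[0,0,0,0,0,0,0.02],[0,0,0,0,0,0,0.04],[0,0,0,0,0,0,0.06]]' 20 | head -1; python3 feel.py
```

```text
clock: 16.6
moving Mz 0.180 F [ 3.8  7.1 -3.3] yaw 1.419 knob~0.869 gap 12.5
static Mz 0.128 +- 0.030 t 16.8
```

The torque is rising: moving 0.18, static 0.13, against about 0.05 before. I'll confirm with one small step.

```bash
python3 -m crank '[[0,0,0,0,0,0,0.01],[0,0,0,0,0,0,0.02]]' 20 | head -1; python3 feel.py
```

```text
clock: 17.0
moving Mz 0.252 F [ 3.9  7.2 -3. ] yaw 1.400 knob~0.888 gap 12.8
static Mz 0.213 +- 0.024 t 17.2
```

It is seated, about 0.17 N m above free-turning (tight from 0.05, crushed at 0.32). I'll let go and lift straight off.

```bash
python3 -m crank '[[43,0,0,0,0,0,0],[43,0,0,0,0,0,0],[43,0,0,0,0,0,0],[43,0,0,-20,0,0,0],[43,0,0,-60,0,0,0],[43,0,0,-100,0,0,0],[43,0,0,-140,0,0,0],[43,0,0,-140,0,0,0]]'
python3 -m crank '[[43,-40,-40,0,0,0,0],[43,-80,-80,0,0,0,0],[43,-120,-120,0,0,0,0],[43,-160,-160,0,0,0,0],[43,-160,-160,0,0,0,0],[43,-160,-160,0,0,0,0]]'
python3 - <<'E'
from h import *
snap('scene','s4');snap('top','t4')
crop('s4',140,160,380,340,3.3,'s4c')
E
```

```text
clock: 18.0
eef_pos: [580.7, 116.3, 288.6]
eef_rot: [3.133, -0.003, 1.399]
wrist_force: [-0.2, -0.4, -0.4]
finger_gap: 40.4
finger_force: 0.0
clock: 18.6
eef_pos: [392.7, -15.4, 282.9]
eef_rot: [3.14, 0.0, 1.397]
wrist_force: [-0.3, 0.5, -0.8]
finger_gap: 40.5
finger_force: 0.0
```

View pics/s4c.png

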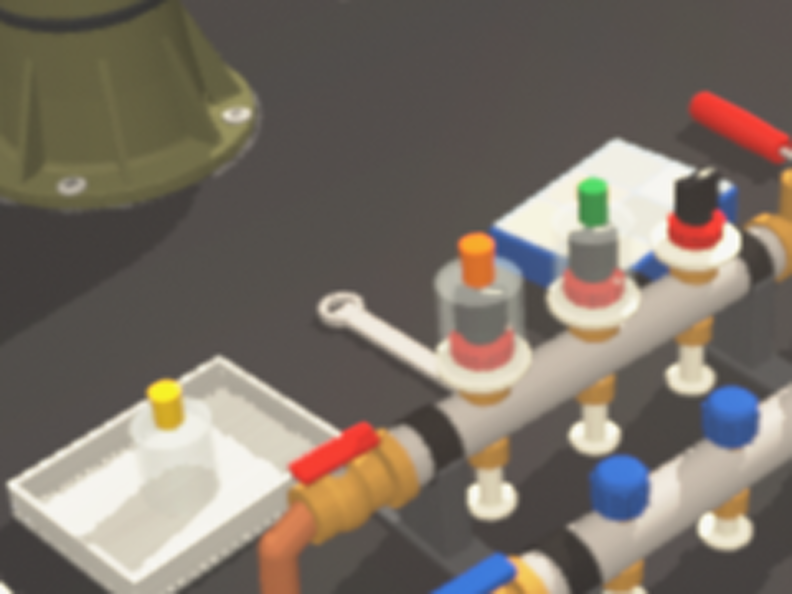

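The hood stands upright in the tray (grip at crop (165,400)). The wing at (697,200) has turned and nothing else has moved. The arm is clear, so I'm handing in.

```bash
python3 -c "from cell import manip;print(manip.sign_off())"
```

```text
the job is handed in; nothing more can be done
None
```

I stood the yellow-gripped hood upright in the tray, turned the inner knob clockwise until it seated (about 0.17 N m over its free-turning torque, short of the 0.32 that crushes the seal), let go and handed the job in; the last picture showed the other hoods in place, but I did not measure the red ring's pointer afterwards, and the hand-in returned no verdict.

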